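Open the push-and-turn solvent bottle

TASK

The white solvent bottle clamped to the bench has a push-and-turn safety cap, and someone has left a capacitor standing on it: first stand that capacitor upright in the empty metal tray and let go of it. Then press the cap down against its spring, turn it anticlockwise (seen from above) while it is down until it is free, and lift it straight up; finish while still holding the cap level and still in the gripper, about 5 cm above the bottle's mouth. Leave the other things on the bench where they are.

Things in the scene. Friction and masses are not known exactly. Their poses are not given: they have to be found in the camera images.
- bottle: White round plastic bottle, 66 mm in diameter, held by a steel band on a 100 x 100 x 8 mm plate fixed to the bench: it neither turns nor lifts. Origin: centre of the plate's underside, on the bench; z up along the axis. Shoulder flat at z = 84 mm (44 mm wide, sloping outside that to full width at 68 mm), neck above.
- mouth (a point): Centre of the bottle's open mouth, top of the neck, 103 mm above the bench; z up. The cap is a bayonet: pushed down over 3.5 mm (4.5 to 6 is good, stop at 7) it turns anticlockwise from above (positive about z; clockwise is blocked); turned by 0.75 to 2.3 rad (aim at 1.1) it is free to lift. Let up earlier, it catches again.
- safety_cap: Grey ribbed round cap, 49 mm across, 31 mm tall, about 50 g, loose but locked on the neck. Origin: centre of its open underside, z up; locked it is 93 mm above the bench (10 mm below the mouth), the flat top at 124 mm. Grip it round the ribbed side at any yaw, fingertips down to its lower rim. Locked, it turns no more than 0.15 rad and cannot be lifted.
- seal_plate (a joint): Spring plate in the mouth on which the cap bears, travel in m: 0 with the cap locked, positive by how far the cap is pressed down, -0.003 once the cap is free (the spring lifts it that far) or off. It pushes the cap up with about 7 N at 0 and 0.8 N more for each mm pressed (11 N at 5 mm).
- capacitor: Black cylinder with a bare metal top, 30 mm in diameter, 50 mm tall, standing at the start upright on the cap, within 5 mm of its centre; origin in the centre of its underside, z up. Loose, 28 to 56 g.
- tray: Empty shallow dark steel tray fixed to the bench, 130 mm (its x) x 100 mm (its y), rim 20 mm high, walls and floor 4 mm thick; origin: centre of its underside on the bench.
- tally_counter: White round hand counter, 45 mm, 28 mm high, on the bench; bystander. Origin at its underside.
- small_capacitor: Second, smaller black capacitor, 22 mm in diameter, 42 mm tall, standing on the bench behind; bystander. Origin at its underside.
- multimeter: Yellow and grey multimeter, 153 x 80 x 45 mm, lying on the bench; bystander. Origin at its underside.
- needle_pliers: Pliers with red grips, 53 x 156 x 10 mm, lying on the bench; bystander. Origin at the underside.
- pen: White pen with black cap, 17 x 135 x 16 mm, lying along y near the front edge; bystander. Origin at its underside.
There are look-alikes about, which are no part of the job. Leave any purple look-alike of the capacitor alone.

How it is judged:
By the outcome, as a careful person would: the job done as asked, in the order asked, and still so for the second after the job is handed in, while the arm keeps its last pose, push and grip.
It also fails if it takes over 48 s, if anything falls off the work surface, if the arm or the gripper's body presses on something with over 40 N, if the wrist force passes 120 N, or if a joint passes its speed limit or range.

ROBOT

A 7-joint arm with a two-finger parallel gripper is mounted at the origin on a cart in front of the work surface, level with it; the furniture and walls round the work are solid. World frame = base frame: x ahead of the robot, y to its left, z up, the work surface at z = 0. Lengths are in m, angles in rad, forces in N, time in s.
With the tool pointing down it reaches from about 0.35 to 0.9 m from the base axis. Payload 8.1 kg.
Tool frame: the origin (TCP) lies midway between the tips of the shut fingers; the grasp point (between the pads) lies arm.tcp_to_grasp behind it (arm.tcp_to_grasp is the distance from the TCP to the grasp point, in m); z points along the fingers, y is the line along which they close (so a half turn about z gives the same grasp; the last joint's range is limited). The gripper opens to 92 mm and grips with 3 to 60 N. Pads are 19 mm wide; open, the fingers measure 130 mm over their backs; the gripper's body (75 mm by 190 mm) begins 47 mm behind the grasp point.
Start: joints at [-1.231, 0.434, 0.025, 1.573, -0.012, 1.134, -0.075], TCP at [0.268, 0.565, 0.227] pointing down, gripper open.
Joint ranges: [-2.62, 2.62], [-0.44, 2.09], [-1.27, 1.32], [0.08, 2.57], [-1.32, 4.46], [0.12, 2], [-2.74, 2.74]. Speed limits (rad/s): [2.22, 2.22, 3.01, 3.01, 3.14, 3.14, 3.14].

INTERFACE

Orientations are given as a rotation vector (axis times angle).
In Python, from cell import observe, get_image, arm gives the robot as it stands. The module is installed in compiled form; this text tells all that it offers.
- The arm moves only by the tool drive_tool, never from a script. Its argument "steps" is a list of rows, each a list of 5 numbers: the closure, from 0 (fully open) to 1 (shut), then the shift along the world's x, y, z in mm, then the turn about the world's z in rad. In form: [[hand, x, y, z, roll], ...]. A call has 1 to 20 rows; each row shifts and turns the commanded pose from where the row before left it; what a row does not reach is not made up. A row lasts 1/12 s, in which the tool goes at most 41.7 mm and 7.16 degrees, less where a joint would pass 70% of its speed; a pose out of reach is approached as far as the arm can. A call with a gripper value outside its range is refused whole. The fingers move at their own pace and stop on an object; "grip_force" is the grip in N (left out, the last holds). Time passes only in rows, so rows that do not move let the fingers close. It gives the time, the measured TCP pose, the force, the opening and the grip force at its end, in the units of the state.
- observe(): the state, without advancing time (a new reading comes with each control period).
- get_image(name): name is "scene" or "side" or "wrist"; returns a dict with "image" (400x640x3 uint8, red, green, blue), "vfov" (degrees; the focal length in pixels is half the picture's height over the tangent of half this angle, whatever the lens; pixels are square), "cx", "cy" (the principal point, pixels), "xyz" and "attitude" of the camera in the world. Camera axes: x right, y down, z forward; pixel columns grow to the right and rows downward; lengths in m; the calibration is good to about 2 mm. The wrist camera is an equidistant fisheye: a pixel r from the principal point sees the ray r / f radians off the axis. A picture is of the moment at which its call begins. There is no depth.
- arm.sign_off(): hands the job in; it is judged then, once.
The state is a dict: "clock": time; "joints": joint angles; "dq": joint speeds; "joint_efforts": joint torques, N m; "position": TCP position; "ee_rot": TCP orientation; "force": force on the tool from outside, world axes, zero at the start; "ft_torque": the same for the moment, N m; "width": opening from 0.0 (shut) to 1.0 (fully open); "gripper_force": force on a finger pad.
Only numpy, scipy, OpenCV 4.12 (cv2) and the standard library are available. Lean on these libraries where they do the work, as an engineer would, in place of code of your own. Each camera call takes 0.05 s, during which the arm holds its last target. There are 200 camera calls.

## Working session

There is one attempt and no reset: what is moved stays moved. The work goes in short steps, Python scripts to look and compute and a tool call to move; the robot and the scene stay as the last step left them, time stands still between calls to the robot, and variables do not carry over. Pictures are saved under pics/ and viewed, at most 10 in all, crops included, and the job is handed in when it is done.

Besides the shell and the picture viewer there is one more tool, called after ">>>" as name(argument=value, ...), one argument or row to a line, values as JSON. drive_tool: Moves the arm, as the interface text tells. Its arguments: {"type":"object","properties":{"steps":{"type":"array"},"grip_force":{"type":"number"}},"required":["steps"]}

```bash
mkdir -p pics; cat > h.py <<'E'
import numpy as np, cv2
from scipy.spatial.transform import Rotation as R
from cell import observe, get_image, arm
def rot(a):
    a=np.array(a,float)
    return a if a.shape==(3,3) else (R.from_rotvec(a).as_matrix() if a.size==3 else R.from_quat(a).as_matrix())
def ray(c,u,v,fish=False):
    f=200/np.tan(np.radians(c['vfov'])/2); x,y=(u-c['cx']),(v-c['cy'])
    if fish:
        r=np.hypot(x,y); t=r/f; d=np.array([np.sin(t)*x/r,np.sin(t)*y/r,np.cos(t)])
    else: d=np.array([x/f,y/f,1])
    return rot(c['attitude'])@d
def atz(c,u,v,z,fish=False):
    d=ray(c,u,v,fish); p=np.array(c['xyz']); return p+d*(z-p[2])/d[2]
def proj(c,P,fish=False):
    f=200/np.tan(np.radians(c['vfov'])/2); q=rot(c['attitude']).T@(np.array(P)-np.array(c['xyz']))
    if fish:
        r=np.hypot(q[0],q[1]); t=np.arctan2(r,q[2]); return c['cx']+f*t*q[0]/r, c['cy']+f*t*q[1]/r
    return c['cx']+f*q[0]/q[2], c['cy']+f*q[1]/q[2]
def save(c,n): cv2.imwrite('pics/'+n,cv2.cvtColor(c['image'],cv2.COLOR_RGB2BGR))
E
python3 - <<'E'
from h import *
import pickle
C={n:get_image(n) for n in('scene','side','wrist')}
pickle.dump(C,open('c0.pkl','wb'))
for n,c in C.items(): save(c,n+'0.png'); print(n,c['vfov'],c['cx'],c['cy'],c['xyz'],c['attitude'])
print(observe(),arm.tcp_to_grasp)
E
```

```text
scene 46.93798546040386 311.17307403455294 201.7002246457328 [-0.11951737 -0.40289326  0.77031902] [-2.03579852  1.00978638 -0.52864965]
side 48.00372107496582 318.90443450869776 195.48367658582265 [0.45002663 1.23264738 0.71347316] [-0.16981392  2.65237971 -1.58745028]
wrist 65.70646984690485 318.3671145852933 198.22211740134264 [0.20617916 0.59335993 0.38472951] [2.46590494 1.56083995 0.1987555 ]
{'clock': 0.15, 'joints': array([-1.23058415,  0.43504334,  0.02497635,  1.57387282, -0.01156845,
        1.13398744, -0.07508053]), 'dq': array([ 0.00117999, -0.00079757, -0.0008588 , -0.0023014 ,  0.00118489,
       -0.00050126,  0.00064293]), 'joint_efforts': array([ 1.57684204e-03, -6.68264866e+01,  9.85614695e-01, -3.14693749e+01,
       -6.05216646e-02,  3.93208454e-02,  7.17442276e-05]), 'position': array([0.26769248, 0.56435383, 0.22614336]), 'ee_rot': array([-6.89929690e-01, -3.06477305e+00,  1.82278592e-03]), 'force': array([-0.01412214,  0.50337656, -0.93575798]), 'ft_torque': array([-0.00254962,  0.01331845,  0.04142332]), 'gripper_force': 0.0, 'width': 0.9987753374815095} 0.0188
```

View pics/scene0.png

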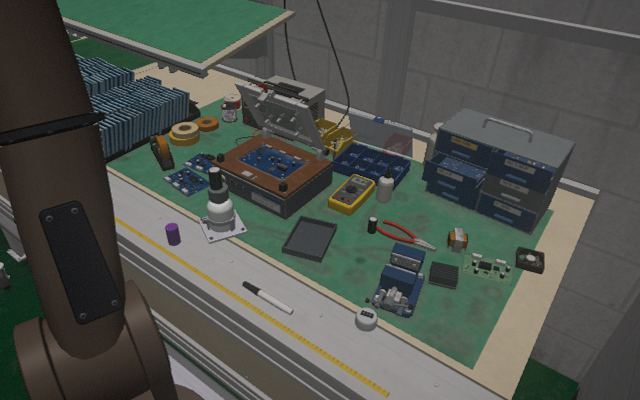

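View pics/side0.png

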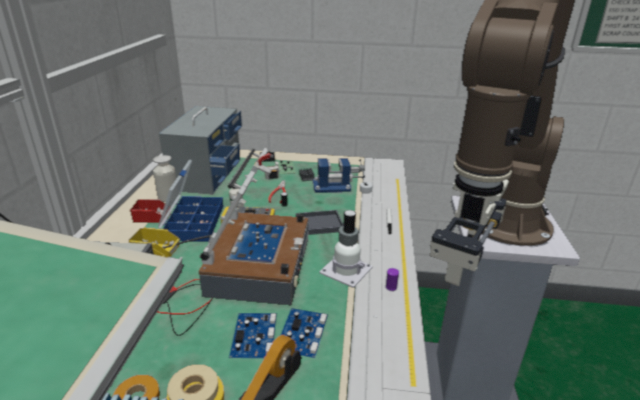

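Scene: bottle at (220,215), capacitor at about (215,180) on its cap, tray at (311,238), purple look-alike at (173,234). Side: bottle at (348,255), capacitor at (349,220). I'll zoom in on these.

```bash
python3 - <<'E'
import pickle,cv2,numpy as np
C=pickle.load(open('c0.pkl','rb'))
a=C['scene']['image'][160:248,190:270]; b=C['side']['image'][205:293,315:375]; t=C['scene']['image'][205:271,275:345]
r=lambda i,s:cv2.resize(i,None,fx=s,fy=s,interpolation=cv2.INTER_CUBIC)
A=r(a,4);B=r(b,4);T=r(t,3)
o=np.zeros((352,800,3),np.uint8);o[:352,:320]=A;o[:352,320:560]=B;o[:198,560:770]=T
cv2.imwrite('pics/z0.png',o[...,::-1])
E
```

```text
(no output)
```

View pics/z0.png

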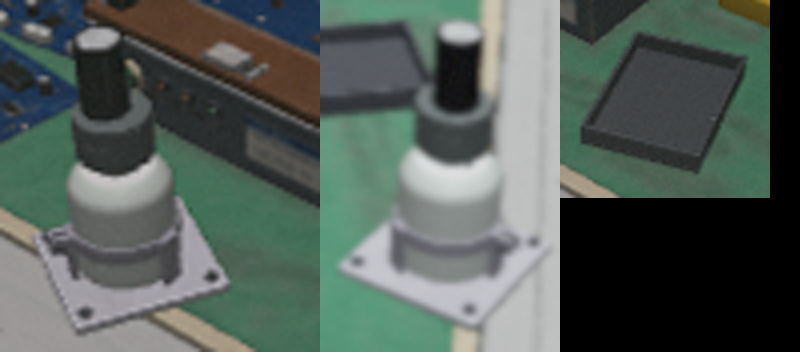

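```bash
cat > m.py <<'E'
from h import *
import pickle
C=pickle.load(open('c0.pkl','rb'));s,d=C['scene'],C['side']
def tri(a,b):
    r1,r2=ray(s,*a),ray(d,*b); p1,p2=np.array(s['xyz']),np.array(d['xyz'])
    k=np.linalg.lstsq(np.c_[r1,-r2],p2-p1,rcond=None)[0]; return (p1+k[0]*r1+p2+k[1]*r2)/2, np.linalg.norm(p1+k[0]*r1-p2-k[1]*r2)
np.set_printoptions(precision=4,suppress=True)
print('capac',atz(s,214.75,170,.174),atz(d,349.75,213.25,.174),tri((214.75,170),(349.75,213.25)))
print('cap',atz(s,218.5,187,.124),atz(d,348.75,230,.124),tri((218.5,187),(348.75,230)))
T=[atz(s,u,v,.02) for u,v in((301.7,216.7),(337.3,225),(321.7,258),(282.3,247.7))]
print('tray',T,np.mean(T,0),[np.linalg.norm(T[i]-T[i-1]) for i in range(4)])
print('purple',atz(s,173,243,0),'device',atz(s,283,190,.09), 'multim',atz(s,352,195,.04))
print(rot(observe()['ee_rot']))
E
python3 m.py
```

```text
capac [0.4785 0.3071 0.174 ] [0.4761 0.312  0.174 ] (array([0.4775, 0.308 , 0.1728]), np.float64(0.0033608765524563915))
cap [0.4821 0.3054 0.124 ] [0.4763 0.3073 0.124 ] (array([0.4786, 0.3047, 0.1241]), np.float64(0.005383693939025728))
tray [array([0.6181, 0.1562, 0.02  ]), array([0.6473, 0.0649, 0.02  ]), array([0.526 , 0.0267, 0.02  ]), array([0.4968, 0.1211, 0.02  ])] [0.5721 0.0922 0.02  ] [np.float64(0.12621900731142194), np.float64(0.09584773583328127), np.float64(0.12715512196640402), np.float64(0.09880824432447076)]
purple [0.3616 0.357  0.    ] device [0.6049 0.2064 0.09  ] multim [0.7551 0.0914 0.04  ]
[[-0.9035  0.4285 -0.0004]
 [ 0.4285  0.9035 -0.0011]
 [-0.0001 -0.0012 -1.    ]]
```

>>> drive_tool(
  steps=[
    [0,15,-18,0,0],
    [0,15,-18,0,0],
    [0,15,-18,0,0],
    [0,15,-18,0,0],
    [0,15,-18,0,0],
    [0,15,-18,0,0],
    [0,15,-18,0,0],
    [0,15,-18,0,0],
    [0,15,-18,0,0],
    [0,15,-18,0,0],
    [0,15,-18,0,0],
    [0,15,-18,0,0],
    [0,15,-20,0,0],
    [0,15,-20,0,0],
    [0,0,0,0,0],
    [0,0,0,0,0],
  ],
  grip_force=15,
)

```text
clock: 1.48
position: [0.4787, 0.307, 0.2266]
ee_rot: [0.695, 3.064, -0.001]
force: [0.2, 0.4, -0.3]
width: 1.002
gripper_force: 0.0
```

```bash
python3 - <<'E'
from h import *
import pickle
c=get_image('wrist'); pickle.dump(c,open('c1.pkl','wb'))
o=observe(); print(o['clock'],o['position'],o['ee_rot'],o['joints'],o['force'],c['xyz'])
im=c['image'].copy()
for P,k in(((.4775,.308,.174),(255,0,0)),((.479,.305,.124),(0,255,0))):
    u,v=proj(c,P,True); print(u,v); cv2.circle(im,(int(u),int(v)),2,k,-1)
save({'image':im},'w1.png')
E
```

```text
1.5333 [0.47779468 0.30851209 0.22656611] [-6.91496400e-01 -3.06412142e+00  5.83978931e-05] [-0.75688726  0.34229244  0.12016402  1.72059406 -0.0459242   1.08172207
  0.5048486 ] [ 0.09105563 -0.29871124 -0.16059289] [0.41728907 0.33620787 0.38524941]
319.25360369286796 213.48523217125495
316.7659861768414 199.17005936604247
```

View pics/w1.png

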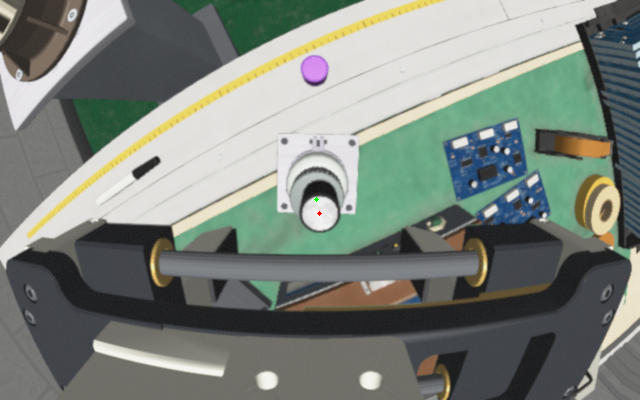

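The capacitor top is at (320,214) and the cap at about (317,199). Both match the projected positions, so I'll descend and grip.

>>> drive_tool(
  steps=[
    [0,0,0,-15,0],
    [0,0,0,-15,0],
    [0,0,0,-15,0],
    [0,0,0,-15,0],
    [0,0,0,-11,0],
    [0,0,0,-10,0],
    [0,0,0,0,0],
    [0.4,0,0,0,0],
    [0.4,0,0,0,0],
    [0.55,0,0,0,0],
    [0.65,0,0,0,0],
    [0.75,0,0,0,0],
    [0.85,0,0,0,0],
    [0.85,0,0,0,0],
    [0.85,0,0,0,0],
    [0.85,0,0,0,0],
    [0.85,0,0,0,0],
  ],
  grip_force=15,
)

```text
clock: 2.95
position: [0.4778, 0.3087, 0.1457]
ee_rot: [-0.69, -3.065, -0.0]
force: [-0.9, 0.2, 1.0]
width: 0.319
gripper_force: 0.1
```

>>> drive_tool(
  steps=[
    [1,0,0,0,0],
    [1,0,0,0,0],
    [1,0,0,0,0],
    [1,0,0,0,0],
  ],
  grip_force=15,
)

```text
clock: 3.28
position: [0.4778, 0.3087, 0.1457]
ee_rot: [0.69, 3.065, -0.0]
force: [1.0, 0.4, -0.3]
width: 0.325
gripper_force: 15.0
```

```bash
python3 - <<'E'
from m import *
print('dev bottom', [atz(s,*p,0) for p in((213,187),(290,214),(332,184))]); print('top',[atz(s,*p,.07) for p in((213,163),(288,192),(330,163))])
print('knob',[atz(s,283,181,z) for z in(.08,.1)], 'lid',[atz(s,325,152,z) for z in(.1,.15)])
E
```

```text
capac [0.4785 0.3071 0.174 ] [0.4761 0.312  0.174 ] (array([0.4775, 0.308 , 0.1728]), np.float64(0.0033608765524563915))
cap [0.4821 0.3054 0.124 ] [0.4763 0.3073 0.124 ] (array([0.4786, 0.3047, 0.1241]), np.float64(0.005383693939025728))
tray [array([0.6181, 0.1562, 0.02  ]), array([0.6473, 0.0649, 0.02  ]), array([0.526 , 0.0267, 0.02  ]), array([0.4968, 0.1211, 0.02  ])] [0.5721 0.0922 0.02  ] [np.float64(0.12621900731142194), np.float64(0.09584773583328127), np.float64(0.12715512196640402), np.float64(0.09880824432447076)]
purple [0.3616 0.357  0.    ] device [0.6049 0.2064 0.09  ] multim [0.7551 0.0914 0.04  ]
[[-0.9035  0.4286  0.    ]
 [ 0.4286  0.9035 -0.    ]
 [-0.     -0.     -1.    ]]
dev bottom [array([0.5878, 0.4536, 0.    ]), array([0.6275, 0.2026, 0.    ]), array([0.8126, 0.1939, 0.    ])]
top [array([0.6048, 0.4607, 0.07  ]), array([0.6274, 0.2085, 0.07  ]), array([0.8101, 0.2032, 0.07  ])]
knob [array([0.6469, 0.2411, 0.08  ]), array([0.6247, 0.2224, 0.1   ])] lid [array([0.8089, 0.2211, 0.1   ]), array([0.7396, 0.1746, 0.15  ])]
```

>>> drive_tool(
  steps=[
    [1,0,0,5,0],
    [1,0,0,10,0],
    [1,0,0,15,0],
    [1,0,0,15,0],
    [1,0,0,10,0],
    [1,0,0,0,0],
  ],
)

```text
clock: 3.78
position: [0.479, 0.3096, 0.2036]
ee_rot: [0.69, 3.062, 0.005]
force: [0.4, -0.1, -0.2]
width: 0.322
gripper_force: 15.0
```

>>> drive_tool(
  steps=[
    [1,3,-8,0,-0.03],
    [1,6,-14,0,-0.06],
    [1,6,-16,0,-0.06],
    [1,6,-16,0,-0.06],
    [1,6,-16,0,-0.06],
    [1,7,-16,0,-0.06],
    [1,7,-16,0,-0.06],
    [1,7,-16,0,-0.06],
    [1,7,-16,0,-0.06],
    [1,7,-16,0,-0.06],
    [1,7,-16,0,-0.06],
    [1,6,-16,0,-0.06],
    [1,6,-16,0,-0.06],
    [1,4,-12,0,-0.05],
    [1,3,-10,0,0],
    [1,0,0,0,0],
    [1,0,0,0,0],
  ],
)

```text
clock: 5.2
position: [0.5658, 0.0886, 0.2007]
ee_rot: [-1.829, -2.554, -0.0]
force: [0.2, 0.4, -0.3]
width: 0.324
gripper_force: 15.0
```

```bash
python3 - <<'E'
from h import *
c=get_image('wrist')
o=observe(); print(o['clock'],o['position'],o['ee_rot'],o['joints'],o['force'],o['width'])
im=c['image'].copy()
p=np.array(o['position'])
for P,k in(((.572,.092,.004),(255,0,0)),((p[0],p[1],p[2]-.0217),(0,255,0))):
    u,v=proj(c,P,True); cv2.circle(im,(int(u),int(v)),2,k,-1)
save({'image':im},'w2.png')
E
```

```text
5.25 [0.56563293 0.08948113 0.20065232] [-1.82698298e+00 -2.55498610e+00 -4.99008609e-04] [-0.51495324  0.38084077  0.36188843  1.76048804 -0.15503022  1.02835628
  0.23279589] [-0.30056616  0.60485997  0.02107979] 0.31813048430163926
```

View pics/w2.png

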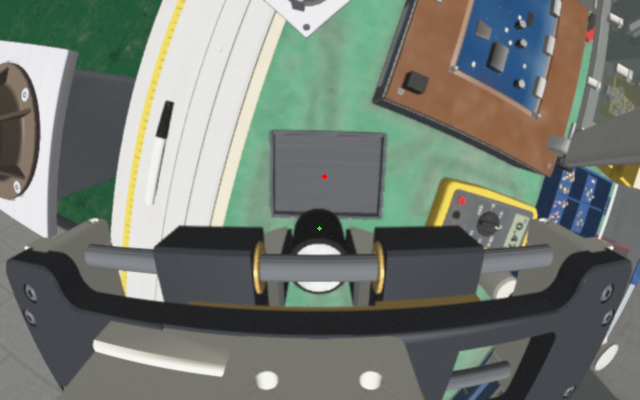

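The tray spans x 272–385, y 131–216, so its centre matches my estimate. The capacitor is held upright, and there's nothing in the way. Lowering it.

>>> drive_tool(
  steps=[
    [1,2,0,-12,0],
    [1,2,0,-18,0],
    [1,1,0,-20,0],
    [1,1,0,-20,0],
    [1,0,0,-20,0],
    [1,0,0,-20,0],
    [1,0,0,-20,0],
    [1,0,0,-16,0],
    [1,0,0,-12,0],
    [1,0,0,-8,0],
    [1,0,0,-4,0],
    [1,0,0,-2,0],
    [1,0,0,0,0],
    [1,0,0,0,0],
  ],
)

```text
clock: 6.42
position: [0.5724, 0.0889, 0.0294]
ee_rot: [1.829, 2.554, 0.001]
force: [0.3, -0.7, -0.7]
width: 0.32
gripper_force: 15.0
```

>>> drive_tool(
  steps=[
    [1,0,0,-1,0],
    [1,0,0,0,0],
  ],
)

```text
clock: 6.58
position: [0.5722, 0.0888, 0.0283]
ee_rot: [1.829, 2.554, 0.001]
force: [-0.5, -0.0, -0.2]
width: 0.322
gripper_force: 15.0
```

>>> drive_tool(
  steps=[
    [1,0,0,-1,0],
    [1,0,0,-1,0],
    [1,0,0,0,0],
  ],
)

```text
clock: 6.83
position: [0.5718, 0.0887, 0.0257]
ee_rot: [-1.829, -2.554, -0.0]
force: [-0.3, 0.1, -1.1]
width: 0.32
gripper_force: 15.0
```

>>> drive_tool(
  steps=[
    [1,0,0,-1,0],
    [1,0,0,0,0],
  ],
)

```text
clock: 7.0
position: [0.5718, 0.0887, 0.0255]
ee_rot: [-1.829, -2.554, -0.001]
force: [-3.5, -0.9, 9.7]
width: 0.317
gripper_force: 15.0
```

It's on the tray floor. I'll release part way and retreat.

>>> drive_tool(
  steps=[
    [0.62,0,0,0,0],
    [0.6,0,0,0,0],
    [0.55,0,0,0,0],
    [0.45,0,0,0,0],
    [0.4,0,0,0,0],
    [0.4,0,0,0,0],
    [0.4,0,0,3,0],
    [0.4,0,0,10,0],
    [0.4,0,0,15,0],
    [0.4,0,0,20,0],
    [0.4,0,0,25,0],
    [0.2,0,0,25,0],
    [0,0,0,25,0],
    [0,0,0,25,0],
    [0,0,0,22,0],
    [0,0,0,0,0],
  ],
)

```text
clock: 8.33
position: [0.5743, 0.0888, 0.2002]
ee_rot: [1.827, 2.55, 0.009]
force: [0.7, -0.4, 0.1]
width: 0.911
gripper_force: 0.0
```

```bash
python3 - <<'E'
from h import *
c=get_image('wrist'); s=get_image('scene')
o=observe(); print(o['clock'],o['position'],o['joints'],o['width'])
im=np.zeros((400,800,3),np.uint8); im[:,:400]=c['image'][:,120:520]; im[:,400:]=cv2.resize(s['image'][170:270,260:360],(400,400),interpolation=cv2.INTER_CUBIC)
save({'image':im},'w3.png')
E
```

```text
8.4333 [0.57231819 0.08877886 0.19621736] [-0.51134753  0.39457153  0.36530176  1.75286441 -0.16225073  1.0211529
  0.24087611] 0.9781758805891937
```

View pics/w3.png

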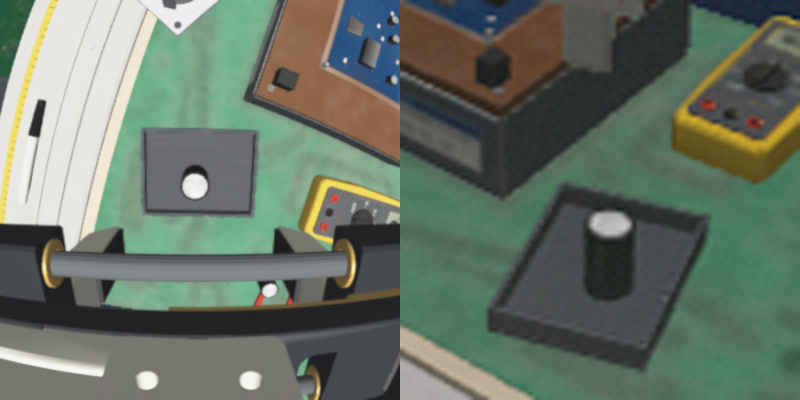

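The capacitor is standing upright and free in the tray, at crop (195,185), away from the walls. Back to the cap.

>>> drive_tool(
  steps=[
    [0,-3,8,0,0],
    [0,-6,14,0,0],
    [0,-7,16,0,0],
    [0,-7,16,0,0],
    [0,-7,16,0,0],
    [0,-7,16,0,0],
    [0,-7,16,0,0],
    [0,-7,16,0,0],
    [0,-7,16,0,0],
    [0,-7,16,0,0],
    [0,-7,16,0,0],
    [0,-7,16,0,0],
    [0,-6,14,0,0],
    [0,-5,12,0,0],
    [0,-3,9,0,0],
    [0,0,0,0,0],
    [0,0,0,0,0],
  ],
)

```text
clock: 9.85
position: [0.4786, 0.3057, 0.1943]
ee_rot: [1.828, 2.555, -0.001]
force: [0.3, -0.4, -0.2]
width: 0.997
gripper_force: 0.0
```

```bash
python3 - <<'E'
from h import *
c=get_image('wrist')
o=observe(); print(o['clock'],o['position'],o['ee_rot'],o['joints'],o['width'],o['force'],o['ft_torque'])
im=cv2.resize(c['image'],None,fx=4,fy=4,interpolation=cv2.INTER_CUBIC)
for r,k,z in((.0245,(0,255,0),.124),(.0245,(255,0,0),.093)):
  for t in np.arange(0,6.28,.2):
    u,v=proj(c,(.479+r*np.cos(t),.305+r*np.sin(t),z),True); cv2.circle(im,(int(4*u+2),int(4*v+2)),2,k,-1)
u,v=proj(c,(.479,.305,.124),True);print(u,v)
x,y=int(u*4)-250,int(v*4)-250
print(x/4,y/4);save({'image':im[max(y,0):y+500,x:x+500]},'w4.png')
E
```

```text
9.9 [0.47906714 0.30491886 0.19448503] [ 1.82948517e+00  2.55335139e+00 -1.15050523e-03] [-0.88652932  0.37579878  0.30498734  1.77620977 -0.12970624  1.0097742
 -0.20494334] 1.0020981367784185 [-0.70345381  0.54823072  0.19110359] [-0.15319112 -0.00552586 -0.03873777]
319.08761719754875 209.0053776649974
256.5 146.5
```

View pics/w4.png

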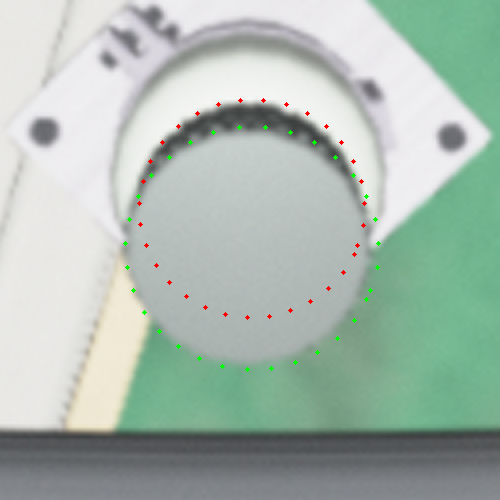

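The cap's rim coincides with the projected circle to within 0.5 mm. I'll descend and grip it at full depth.

>>> drive_tool(
  steps=[
    [0,0,0,-10,0],
    [0,0,0,-15,0],
    [0,0,0,-15,0],
    [0,0,0,-15,0],
    [0,0,0,-15,0],
    [0,0,0,-12,0],
    [0,0,0,-10,0],
    [0,0,0,-7,0],
    [0,0,0,-1,0],
    [0,0,0,0,0],
    [0.3,0,0,0,0],
    [0.4,0,0,0,0],
    [0.5,0,0,0,0],
    [0.6,0,0,0,0],
    [1,0,0,0,0],
    [1,0,0,0,0],
    [1,0,0,0,0],
    [1,0,0,0,0],
  ],
  grip_force=40,
)

```text
clock: 11.4
position: [0.4786, 0.3057, 0.0948]
ee_rot: [-1.829, -2.554, 0.0]
force: [-1.6, -0.2, 2.2]
width: 0.514
gripper_force: 40.0
```

>>> drive_tool(
  steps=[
    [1,0,0,-1,0],
    [1,0,0,-1,0],
    [1,0,0,-1,0],
    [1,0,0,-1,0],
    [1,0,0,-1,0],
    [1,0,0,0,0],
    [1,0,0,0,0],
  ],
)

```text
clock: 11.98
position: [0.4786, 0.3057, 0.0903]
ee_rot: [-1.829, -2.554, 0.0]
force: [-3.4, -2.7, 10.1]
width: 0.51
gripper_force: 40.0
```

>>> drive_tool(
  steps=[
    [1,0,0,-0.8,0],
    [1,0,0,0,0],
    [1,0,0,0,0],
  ],
)

```text
clock: 12.23
position: [0.4786, 0.3057, 0.0896]
ee_rot: [-1.829, -2.554, -0.0]
force: [-4.0, -2.3, 9.5]
width: 0.513
gripper_force: 40.0
```

>>> drive_tool(
  steps=[
    [1,0,0,0,0.03],
    [1,0,0,0,0.05],
    [1,0,0,0,0.06],
    [1,0,0,0,0.06],
    [1,0,0,0,0.06],
    [1,0,0,0,0.04],
    [1,0,0,0,0],
  ],
)

```text
clock: 12.82
position: [0.4795, 0.3063, 0.09]
ee_rot: [1.423, 2.8, 0.003]
force: [-1.7, 0.8, 10.1]
width: 0.516
gripper_force: 40.0
```

```bash
python3 -c "
from h import *
o=observe();print(o['position'],o['force'],o['ft_torque'],o['joints'],o['width'])"
```

```text
[0.47946117 0.30633253 0.09002562] [-1.7001461   0.79037362 10.11350341] [-0.11927707  0.4515057   0.00473881] [-0.79504192  0.49492118  0.18434845  1.8768308  -0.12490677  0.77878013
  0.08714408] 0.5159010794381121
```

The torque is low and the cap is still pressed about 4.8 mm, so it's turning. Continuing to 1.1 rad.

>>> drive_tool(
  steps=[
    [1,0,0,-0.4,0.03],
    [1,0,0,0,0.06],
    [1,0,0,0,0.06],
    [1,0,0,0,0.06],
    [1,0,0,0,0.06],
    [1,0,0,0,0.06],
    [1,0,0,0,0.06],
    [1,0,0,0,0.03],
    [1,0,0,0,0],
  ],
)

```text
clock: 13.57
position: [0.479, 0.307, 0.0896]
ee_rot: [0.808, 3.036, 0.004]
force: [-3.3, 1.7, 10.9]
width: 0.513
gripper_force: 40.0
```

>>> drive_tool(
  steps=[
    [1,0,0,0,0.03],
    [1,0,0,0,0.06],
    [1,0,0,0,0.06],
    [1,0,0,0,0.06],
    [1,0,0,0,0.06],
    [1,0,0,0,0.06],
    [1,0,0,0,0.05],
    [1,0,0,0,0.02],
    [1,0,0,0,0],
    [1,0,0,0,0],
  ],
)

```text
clock: 14.4
position: [0.4786, 0.3067, 0.0895]
ee_rot: [0.192, 3.136, 0.002]
force: [-5.1, 0.1, 9.9]
width: 0.51
gripper_force: 40.0
```

```bash
python3 -c "
from h import *
o=observe();M=rot(o['ee_rot']);print(o['clock'],o['position'],M[:,1],M[:,2],np.arctan2(M[1,1],M[0,1]),o['force'],o['ft_torque'],o['joints'],o['width'])
M0=rot([-1.829,-2.554,0]);print(np.arctan2(M0[1,1],M0[0,1]))"
```

```text
14.4 [0.47862393 0.30666607 0.08948896] [0.12193359 0.99253707 0.00153421] [ 2.54041450e-04  1.51453161e-03 -9.99998821e-01] 1.4485584019884983 [-5.07651425  0.06679525  9.89725245] [0.02878987 0.94492873 0.02705823] [-0.63690798  0.49429466 -0.03624995  1.86350484  0.0229136   0.78306026
  0.76351364] 0.5101836680899915
0.32785500469195017
```

It has turned 1.12 rad. I'll lift gently and check the force.

>>> drive_tool(
  steps=[
    [1,0,0,1,0],
    [1,0,0,1.5,0],
    [1,0,0,2,0],
    [1,0,0,2,0],
    [1,0,0,2,0],
    [1,0,0,2,0],
    [1,0,0,0,0],
    [1,0,0,0,0],
  ],
)

```text
clock: 15.07
position: [0.479, 0.3051, 0.0988]
ee_rot: [0.194, 3.136, -0.001]
force: [-0.5, -0.5, -0.5]
width: 0.51
gripper_force: 40.0
```

It's free, with the force near zero. Lifting until the cap's underside is about 5 cm above the mouth.

>>> drive_tool(
  steps=[
    [1,0,0,2,0],
    [1,0,0,4,0],
    [1,0,0,4,0],
    [1,0,0,5,0],
    [1,0,0,6,0],
    [1,0,0,7,0],
    [1,0,0,8,0],
    [1,0,0,8,0],
    [1,0,0,6,0],
    [1,0,0,4,0],
    [1,0,0,2,0],
    [1,0,0,0,0],
    [1,0,0,0,0],
    [1,0,0,0,0],
    [1,0,0,0,0],
    [1,0,0,0,0],
  ],
)

```text
clock: 16.4
position: [0.4787, 0.3056, 0.1547]
ee_rot: [-0.193, -3.135, 0.001]
force: [-1.1, 0.6, 0.9]
width: 0.515
gripper_force: 40.0
```

```bash
python3 - <<'E'
from h import *
s=get_image('scene'); d=get_image('side'); o=observe(); print(o['clock'],o['position'],o['ee_rot'],o['dq'],o['width'],o['gripper_force'])
im=np.zeros((400,800,3),np.uint8); im[:,:400]=cv2.resize(s['image'][140:260,170:290],(400,400),interpolation=cv2.INTER_CUBIC); im[:,400:]=cv2.resize(d['image'][180:300,280:400],(400,400),interpolation=cv2.INTER_CUBIC)
save({'image':im},'w5.png')
E
```

```text
16.5 [0.4787109  0.30565756 0.15480328] [-1.92866104e-01 -3.13534505e+00  3.96441952e-04] [ 1.11665141e-04 -6.92942162e-04  8.74331751e-04 -1.64394786e-03
  1.44410500e-04  7.18141091e-04 -9.66910539e-05] 0.5116752341039138 39.999978546984494
```

View pics/w5.png

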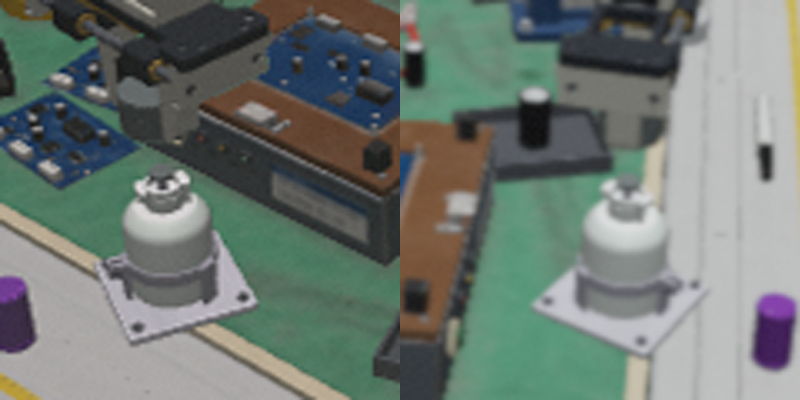

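The cap is level in the gripper at left crop (145,110), and the bottle's neck is open at (160,180). The capacitor is upright in the tray at right crop (535,117), and the purple look-alike hasn't moved. Handing in.

```bash
python3 -c "
from cell import arm
print(arm.sign_off())"
```

```text
the job is handed in; nothing more can be done
None
```

The capacitor is standing upright in the tray, and the unlocked cap is held level about 5 cm above the bottle's mouth; I handed the job in at about 16.5 s on the robot's clock.

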